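# Clamp a box side in the hold-down clamp

### The arm

A 7-joint arm with a two-finger parallel gripper is mounted at the origin on the work surface. World frame = base frame: x ahead of the robot, y to its left, z up, the work surface at z = 0. Lengths are in m, angles in degrees, forces in N, time in s.
With the tool pointing down it reaches from about 0.35 to 0.9 m from the base axis. Payload 19.9 kg.
Tool frame: the origin (TCP) lies midway between the tips of the shut fingers; the grasp point (between the pads) lies 19 mm behind it (r.grip_point_offset is the distance from the TCP to the grasp point, in m); z points along the fingers, y is the line along which they close (so a half turn about z gives the same grasp; the last joint's range is limited). The gripper opens to 94 mm and grips with 3 to 60 N. Pads are 16 mm wide; open, the fingers measure 119 mm over their backs; the gripper's body (75 mm by 177 mm) begins 78 mm behind the grasp point.
Start: joints at [-76.805, 23.915, -0.59, 92.452, 0.269, 63.638, -3.037], TCP at [0.168, 0.602, 0.205] pointing down, gripper open.
Joint ranges: [-161.28, 161.28], [-22.2, 115.67], [-73.04, 71.86], [3.21, 147.25], [-68.34, 248.33], [10.77, 114.83], [-161.83, 161.83]. Speed limits (degrees/s): [108.29, 108.29, 136.94, 136.94, 172.46, 172.46, 172.46].

### API

Orientations are given as a 3x3 rotation matrix whose columns are the frame's x, y, z axes.
In Python, from bench import r gives the robot as it stands.
- The arm moves only by the tool step_arm, never from a script. Its argument "plan" is a list of rows, each an object with "delta_pos": the shift along the tool's x, y, z in cm, a list of three; "rotation": the turn, a rotation vector about the tool's x, y, z in degrees, a list of three; "grip": the closure in counts, from 0 (fully open) to 255 (shut). In form: [{"delta_pos": [x, y, z], "rotation": [wx, wy, wz], "grip": grip}, ...]. A call has 1 to 8 rows; each row shifts and turns the commanded pose from where the row before left it, along the tool's axes as they then stand; what a row does not reach is not made up. A row lasts 1/8 s, in which the tool goes at most 62.5 mm and 10.7 degrees, less where a joint would pass 70% of its speed; a pose out of reach is approached as far as the arm can. A call with a gripper value outside its range is refused whole. The fingers move at their own pace and stop on an object; "grip_force" is the grip in N (left out, the last holds). Time passes only in rows, so rows that do not move let the fingers close. It gives the time, the measured TCP pose, the force, the opening and the grip force at its end, in the units of the state.
- r.observe(): the state, without advancing time (a new reading comes with each control period).
- r.grab_frame(name): name is "scene" or "side" or "wrist"; returns the picture (400x640x3 uint8, blue, green, red); there is no depth.
- r.camera_model(name): a dict with "K" (3x3 intrinsics, pixels), "extrinsics" (4x4, takes a point from world to camera coordinates); the wrist camera has in their place "tool_from_camera" (4x4, takes a point from camera to tool coordinates, whose origin is the TCP and whose axes are the flange's). Camera axes: x right, y up, looking along -z (the intrinsics and any distortion apply to the point x, -y, -z); pixel columns grow to the right and rows downward; lengths in m; the calibration is good to about 2 mm. A picture is of the moment at which its call begins: read the wrist's pose just before it. camera_model takes no time and is no camera call.
- r.hand_in(): hands the job in; it is judged then, once.
Trained networks look in the newest picture that a camera, given by its name, has taken for a name from the list of things; names that differ only in an ending like _2 or _b are one class to them, and where a whole thing is asked for, a point or a joint stands for the part that bears it (a point fixed in the world has none). Each returns a list of dicts, best first, with "conf" (0 to 1); they miss things now and then, are a little off and sometimes report something else, mostly with a low value. They report only what shows in the picture. A call takes as long as a camera call. They do not tell look-alikes from the thing itself.
- r.recognise(camera, target): "point" ([x, y, z] in m, in the coordinates of the camera as it stood for that picture, good to about 4 mm: the middle of the surface that is visible of it).
- r.regions_of(camera, target): "pixels" (400x640 bool, what is visible of it).
- r.mark_of(camera, target): "point" ([x, y, z] in m, in the coordinates of the camera as it stood for that picture, good to about 4 mm: a listed point, or the origin of a listed thing).
The state is a dict: "time": time; "joint_positions": joint angles; "qd": joint speeds; "joint_torque": joint torques, N m; "tcp_pos": TCP position; "tool_rot": TCP orientation; "contact_force": force on the tool from outside, world axes, zero at the start; "torque": the same for the moment, N m; "gripper_width": opening from 0.0 (shut) to 1.0 (fully open); "gripper_force": force on a finger pad.
Only numpy, scipy, OpenCV 4.12 (cv2) and the standard library are available. Lean on these libraries where they do the work, as an engineer would, in place of code of your own. Each camera call takes 0.05 s, during which the arm holds its last target. There are 200 camera calls.

### The job

Push the wooden box side along the bed of the hold-down clamp, gently, until it butts against the end stop. Then tighten the black knob clockwise until its foot bites on the wood and the turning resistance jumps, add one more quarter turn, no more, and let go. Leave the other things on the table where they are.

Things in the scene. Friction and masses are not known exactly. Their poses are not given: they have to be found in the camera images.
- panel: The box side: plain brown wooden board 140 mm long (its x), 57 mm wide, 18 mm thick, about 0.12 kg, loose and flat on the clamp bed between two low rails (2 mm play either side), partly under the foot. Origin: centre of its underside; its x axis points at the end stop. Its rear end face is free to be pushed; it must go 25 to 50 mm forward.
- panel_front (a point): Middle of the panel's front end face, which must butt against the end stop: 70 mm along +x of the panel's origin, 9 mm above its underside.
- bed: Plywood bed of the clamp, fixed to the table: 250 mm (x) by 150 mm (y), 22 mm thick. Origin: at table height, on the axis of the clamp screw; the plywood reaches from 160 mm behind that axis to 90 mm ahead of it. +x points along the bed to the end stop.
- clamp: Steel parts fixed on the bed, same origin and axes: two rails along x at y = +-34.5 mm (8 mm wide, tops 30 mm above the table), the end stop (top 40 mm), and a grey column at y = +55 mm whose overhead arm (34 mm wide in x, top 85 mm above the table, its bush 88 mm) carries the upright screw. The screw ends in a round steel foot, 48 mm across, over the panel.
- stop_face (a point): Middle of the end stop's face that the panel butts against: 50 mm along +x of the clamp's origin, 31 mm above the table. Axes as the clamp's. When the panel is home, point panel_front coincides with it.
- knob_grip (a point): Grip point of the black two-winged knob, on the screw axis, about 127 mm above the table at the start: in an upright bar 46 mm long (this point's x), 14 mm thick (its y), reaching from 8 mm above this point to 22 mm below it, where a disc 44 mm across begins. The point turns and sinks with the knob. Clockwise seen from above tightens; it sinks 1.25 mm per radian.
- screw (a point): Fixed point on the screw axis at the top of the bush, 88 mm above the table. The knob turns freely (0.03 N m) for 0.3 to 3.1 rad, differently each time: the foot's height on the screw is not given. Then the foot, which turns with it on a spring (32 N at once, then 9 N per rad), bites: resistance passes 0.2 N m within 0.3 rad of touching (reads less once stopped), 0.5 at the end. Count the quarter turn from the jump. It stays where left.
- pot: Bystander: black plastic pot, 120 mm across, 120 mm high. Origin: centre of its underside.
- jar: Bystander: jar, 80 mm across, 100 mm high. Origin: centre of its underside.
- palette: Bystander: white ceramic plate, 150 mm across. Origin: centre of its underside.
- keepsake: Bystander: white box 120 x 90 x 75 mm. Origin: centre of its underside.
- tape: Bystander: paper ring, 90 mm across, 25 mm high. Origin: centre of its underside.
- brush: Bystander: paint brush lying beside the bed. Origin: centre of its underside.
- offcut: Bystander: small wood offcut 70 x 35 x 18 mm lying beside the bed. Origin: centre of its underside.
Things that resemble listed ones, but are neither listed nor needed, are in the scene too. Leave any purple look-alike of the panel alone.

How it is judged (in metres and radians):
On the way, in this order (a step that is already met when the one before it is completed fails the run):
1. the box side is pushed home against the end stop while the foot is still clear of it (x of panel_front in the frame of stop_face between -0.0025 and 0.003 m and y of panel_front in the frame of stop_face between -0.006 and 0.006 m and angle between the x axis of panel and the x axis of clamp, either way round below 0.06 rad and contact force between panel and bed below 8 N), for 0.2 s.
2. the foot has bitten on the box side and it is still home (x of panel_front in the frame of stop_face between -0.0025 and 0.003 m and y of panel_front in the frame of stop_face between -0.006 and 0.006 m and angle between the x axis of panel and the x axis of clamp, either way round below 0.06 rad and contact force between panel and bed above 31 N), for 0.1 s.
At the end, for the whole second after the job is handed in: The box side lies at rest, its front end within 2.5 mm of the end stop, square in the rails, and the clamp presses it on the bed with 40.5 to 50 N, which is what a quarter turn (give or take about a twelfth of a turn) past the jump in resistance gives (x of panel_front in the frame of stop_face between -0.0025 and 0.003 m and y of panel_front in the frame of stop_face between -0.006 and 0.006 m and angle between the x axis of panel and the x axis of clamp, either way round below 0.06 rad and contact force between panel and bed between 40.5 and 50 N and linear speed of panel below 0.01 m/s); the robot touches nothing.
It fails at once if the knob is overtightened: more than 62 N on the box side (contact force between panel and bed above 62 N).
It fails at once if the box side is shoved with more than 35 N (contact force between the fingers and panel above 35 N).
It fails at once if another thing on the table is moved by more than 25 mm (distance of any of pot, jar, palette, keepsake, tape, brush, offcut from where it was at the start of the episode above 0.025 m).
It also fails if it takes over 72 s, if anything falls off the work surface, if the arm or the gripper's body presses on something with over 40 N, if the wrist force passes 120 N, or if a joint passes its speed limit or range.

## Working session

There is one attempt and no reset: what is moved stays moved. The work goes in short steps, Python scripts to look and compute and a tool call to move; the robot and the scene stay as the last step left them, time stands still between calls to the robot, and variables do not carry over. Pictures are saved under pics/ and viewed, at most 10 in all, crops included, and the job is handed in when it is done.

Besides the shell and the picture viewer there is one more tool, called after "Request:" as name(argument=value, ...), one argument or row to a line, values as JSON. step_arm: Moves the arm, as the interface text tells. Its arguments: {"type":"object","properties":{"plan":{"type":"array","items":{"type":"object","properties":{"delta_pos":{"type":"array","items":{"type":"number"}},"rotation":{"type":"array","items":{"type":"number"}},"grip":{"type":"number"}}}},"grip_force":{"type":"number"}},"required":["plan"]}

```bash
mkdir -p pics
cat > h.py <<'E'
from bench import r
import numpy as np, cv2
def w(cam,p):
    m=r.camera_model(cam)
    if cam=="wrist":
        s=r.observe(); q=np.array(m["tool_from_camera"])@np.append(p,1)
        return np.array(s["tool_rot"])@q[:3]+np.array(s["tcp_pos"])
    return (np.linalg.inv(np.array(m["extrinsics"]))@np.append(p,1))[:3]
def px(cam,P):
    m=r.camera_model(cam); q=np.array(m["extrinsics"])@np.append(P,1)
    u=np.array(m["K"])@np.array([q[0],-q[1],-q[2]]); return u[:2]/u[2]
def ray(cam,u,v,z):
    m=r.camera_model(cam); d=np.linalg.inv(np.array(m["K"]))@[u,v,1]; d=np.array([d[0],-d[1],-d[2]])
    if cam=="wrist":
        s=r.observe();T=np.array(m["tool_from_camera"]);R=np.array(s["tool_rot"])
        o=R@T[:3,3]+np.array(s["tcp_pos"]);D=R@T[:3,:3]@d
    else:
        E=np.linalg.inv(np.array(m["extrinsics"]));o=E[:3,3];D=E[:3,:3]@d
    return o+D*(z-o[2])/D[2]
E
python3 - <<'E'
from h import *
print(r.observe()["tcp_pos"],np.round(r.observe()["tool_rot"],3).tolist())
print(list(r.camera_model("scene")))
for c in["scene","side"]:
    im=r.grab_frame(c); cv2.imwrite(f"pics/{c}0.png",im)
    for t in["panel","panel_front","bed","clamp","stop_face","knob_grip","screw"]:
        for d in r.mark_of(c,t)[:3]: print(c,t,round(d["conf"],2),np.round(w(c,d["point"]),4))
print(r.observe()["time"])
E
```

```text
[0.16769713 0.60169549 0.20481524] [[-0.963, 0.268, -0.0], [0.268, 0.963, -0.001], [-0.0, -0.001, -1.0]]
['K', 'extrinsics']
scene panel 0.86 [ 0.5317  0.1668 -0.0047]
scene panel 0.81 [ 0.2752 -0.2347  0.0025]
scene panel 0.68 [ 0.5185 -0.0862  0.02  ]
scene panel_front 0.77 [ 0.5892 -0.0853  0.0295]
scene panel_front 0.69 [0.4625 0.1739 0.0064]
scene bed 0.82 [ 0.5752 -0.0857  0.0052]
scene clamp 0.71 [ 0.5757 -0.082  -0.0019]
scene stop_face 0.6 [ 0.625  -0.082   0.0365]
scene screw 0.89 [ 0.5769 -0.0822  0.0873]
scene screw 0.27 [ 0.3195  0.3454 -0.0042]
side panel 0.79 [ 0.2738 -0.2362 -0.0032]
side panel 0.73 [ 0.5155 -0.0863  0.019 ]
side panel 0.38 [0.5747 0.0389 0.0007]
side panel_front 0.9 [0.4614 0.1704 0.0068]
side clamp 0.59 [ 0.5786 -0.0823  0.0028]
side stop_face 0.71 [ 0.6239 -0.0804  0.0308]
side knob_grip 0.68 [ 0.5686 -0.0789  0.0873]
side knob_grip 0.66 [ 0.5808 -0.0786  0.1275]
side knob_grip 0.39 [ 0.5136 -0.0868  0.0219]
side screw 0.69 [ 0.5806 -0.0803  0.1258]
side screw 0.67 [ 0.568  -0.079   0.0874]
0.8
```

View pics/scene0.png

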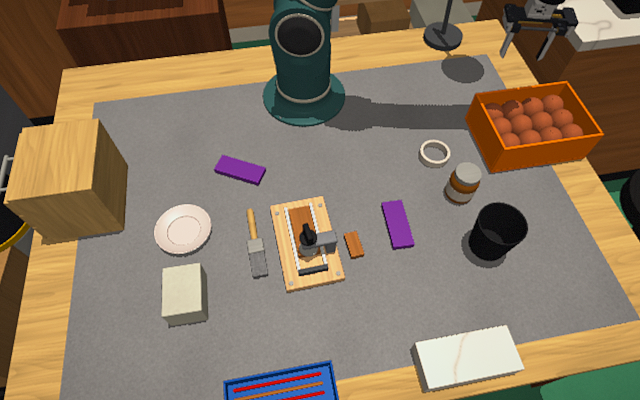

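View pics/side0.png

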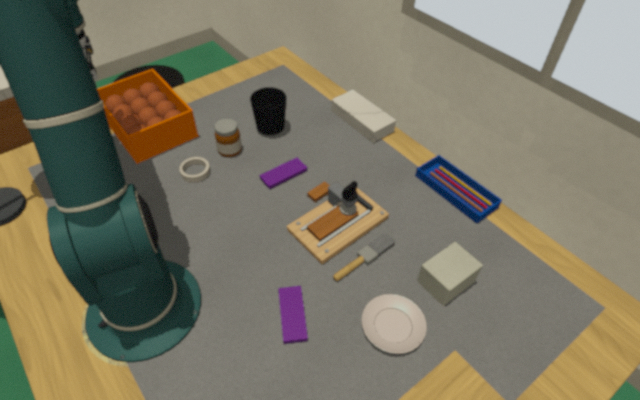

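The brown panel is at scene (300,217), between the rails and partly under the foot. Things that could be mistaken for it are the purple boards at (240,170) and (398,224) and the offcut at (354,244). I choose the brown one in the bed and will check it in a close crop.

Run:
```python
from h import *
a=cv2.imread("pics/scene0.png")[190:300,250:370]; b=cv2.imread("pics/side0.png")[170:280,280:400]
cv2.imwrite("pics/crop0.png",np.vstack([cv2.resize(x,None,fx=2.7*(1),fy=2.7,interpolation=cv2.INTER_CUBIC) for x in(a,b)]) if 0 else np.hstack([cv2.resize(x,(400,367),interpolation=cv2.INTER_CUBIC) for x in(a,b)]))
for c in("scene","side"):
  for t in("panel","bed"):
    for d in r.regions_of(c,t)[:4]:
        m=d["pixels"].astype(np.uint8); P=np.argwhere(m)[:,::-1].astype(np.float32)
        z=.022 if t=="bed" else .04
        W=np.array([ray(c,u,v,z)[:2] for u,v in P],dtype=np.float32)
        print(c,t,round(d["conf"],2),P.mean(0),len(P),cv2.minAreaRect(W),W.min(0),W.max(0))
```

```text
scene panel 0.91 [239.31808 169.16339] 918 ((0.2949081063270569, -0.23344013094902039), (0.14361552894115448, 0.06663686782121658), 58.2530517578125) [ 0.23592572 -0.3030462 ] [ 0.3523914  -0.16091472]
scene panel 0.9 [397.09317 224.32565] 1041 ((0.5462031364440918, 0.15908677875995636), (0.05937669798731804, 0.14318905770778656), 87.27433776855469) [0.4747697  0.12656869] [0.61828953 0.18998334]
scene panel 0.64 [300.18973 220.7695 ] 564 ((0.5199877619743347, -0.08518994599580765), (0.14525802433490753, 0.058330029249191284), 2.277693510055542) [ 0.44712833 -0.11635982] [ 0.5934373  -0.05753053]
scene bed 0.94 [304.33273 248.77098] 2777 ((0.5429708361625671, -0.08569792658090591), (0.25637340545654297, 0.14887259900569916), 2.4276554584503174) [ 0.41327766 -0.1633033 ] [ 0.6725633  -0.00759008]Traceback (most recent call last):
  File "<stdin>", line 9, in <module>
  File "h.py", line 13, in ray
    m=r.camera_model(cam); d=np.linalg.inv(np.array(m["K"]))@[u,v,1]; d=np.array([d[0],-d[1],-d[2]])
ValueError: time passes only in moves, steps and waits
```

View pics/crop0.png

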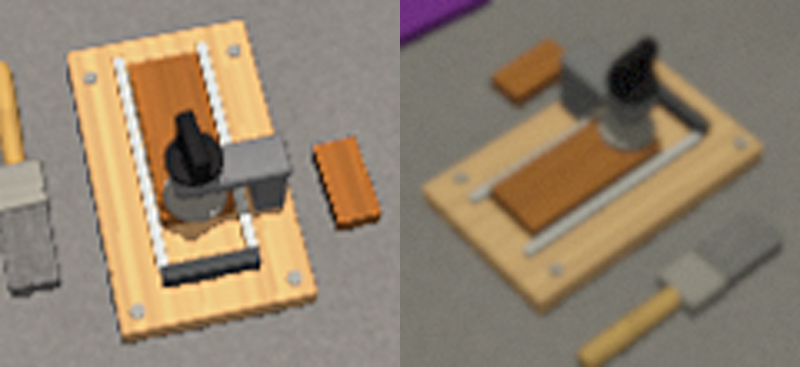

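Crop: the brown panel lies between the white rails under the foot, with a gap to the dark end stop. The knob's wings run roughly along the bed, and the bed is yawed about +2.3°. It is the right one, so I move over.

Request:
step_arm(
  plan=[
    {"delta_pos": [-4.6, -3.3, 0], "rotation": [0, 0, 0], "grip": 255},
    {"delta_pos": [-4.6, -3.3, 0], "rotation": [0, 0, 0], "grip": 255},
    {"delta_pos": [-4.6, -3.3, 0], "rotation": [0, 0, 0], "grip": 255},
    {"delta_pos": [-4.6, -3.3, 0], "rotation": [0, 0, 0], "grip": 255},
    {"delta_pos": [-4.6, -3.3, 0], "rotation": [0, 0, 0], "grip": 255},
    {"delta_pos": [-4.6, -3.3, 0], "rotation": [0, 0, 0], "grip": 255},
    {"delta_pos": [-4.6, -3.3, 0], "rotation": [0, 0, 0], "grip": 255},
    {"delta_pos": [-4.6, -3.3, 0], "rotation": [0, 0, 0], "grip": 255},
  ],
)

```text
time: 1.9
tcp_pos: [0.4524, 0.2474, 0.2058]
tool_rot: [[-0.963, 0.268, 0.001], [0.268, 0.963, 0.0], [-0.0, 0.0, -1.0]]
contact_force: [0.2, 0.7, -0.0]
gripper_width: 0.187
gripper_force: 0.0
```

Request:
step_arm(
  plan=[
    {"delta_pos": [-0.8, -5.6, 0], "rotation": [0, 0, 0], "grip": 255},
    {"delta_pos": [-0.8, -5.6, 0], "rotation": [0, 0, 0], "grip": 255},
    {"delta_pos": [-0.8, -5.6, 0], "rotation": [0, 0, 0], "grip": 255},
    {"delta_pos": [-0.8, -5.6, 0], "rotation": [0, 0, 0], "grip": 255},
    {"delta_pos": [-0.8, -5.6, 0], "rotation": [0, 0, 0], "grip": 255},
    {"delta_pos": [-0.8, -5.6, 0], "rotation": [0, 0, 0], "grip": 255},
    {"delta_pos": [0, 0, 0], "rotation": [0, 0, -8.9], "grip": 255},
    {"delta_pos": [0, 0, 0], "rotation": [0, 0, -8.9], "grip": 255},
  ],
)

```text
time: 2.9
tcp_pos: [0.4074, -0.0882, 0.2057]
tool_rot: [[-0.999, -0.043, 0.0], [-0.043, 0.999, 0.0], [-0.0, 0.0, -1.0]]
contact_force: [0.0, -0.4, 0.3]
gripper_width: 0.006
gripper_force: 0.0
```

Run:
```python
from h import *
s=r.observe();print(np.round(s["joint_positions"],1),np.round(s["tcp_pos"],4),np.round(r.camera_model("wrist")["tool_from_camera"],3).tolist())
im=r.grab_frame("wrist"); cv2.imwrite("pics/w1.png",im)
for t in["panel","panel_front","stop_face","knob_grip","screw","clamp"]:
    for d in r.mark_of("wrist",t)[:2]: print(t,round(d["conf"],2),np.round(w("wrist",d["point"]),4))
```

```text
[-20.4   1.6  29.1 121.   -0.9  57.6 101.6] [ 0.4074 -0.0882  0.2057] [[-0.001, 0.96, 0.282, 0.084], [1.0, 0.001, 0.0, 0.001], [-0.0, 0.282, -0.96, -0.181], [0.0, 0.0, 0.0, 1.0]]
panel 0.76 [0.529  0.1694 0.0024]
panel 0.71 [ 0.2718 -0.2322  0.0033]
panel_front 0.87 [ 0.3036 -0.1708  0.0086]
panel_front 0.85 [0.4616 0.1676 0.0078]
knob_grip 0.71 [ 0.5747 -0.0861  0.1255]
knob_grip 0.33 [ 0.5137 -0.2185  0.0027]
```

View pics/w1.png

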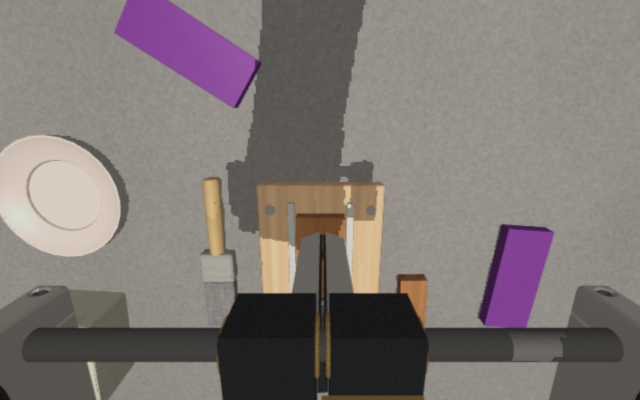

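Wrist view: the panel's rear edge is at row 214, columns 296–345, centred between the rails (291, 350). The tool is square to the bed.

Run:
```python
from h import *
for a in[(296,214,.04),(345,214,.04),(258,184,.022),(384,184,.022),(291,206,.03),(351,206,.03)]: print(a,np.round(ray("wrist",*a),4))
print(np.round(r.observe()["contact_force"],2))
```

```text
(296, 214, 0.04) [ 0.4438 -0.1153  0.04  ]
(345, 214, 0.04) [ 0.4418 -0.0598  0.04  ]
(258, 184, 0.022) [ 0.4148 -0.1612  0.022 ]
(384, 184, 0.022) [ 0.4096 -0.0151  0.022 ]
(291, 206, 0.03) [ 0.4376 -0.1219  0.03  ]
(351, 206, 0.03) [ 0.4352 -0.0525  0.03  ]
[-0.25 -0.9   0.42]
```

Request:
step_arm(
  plan=[
    {"delta_pos": [0, 0, 5], "rotation": [0, 0, 0], "grip": 255},
    {"delta_pos": [0, 0, 5], "rotation": [0, 0, 0], "grip": 255},
    {"delta_pos": [0, 0, 4], "rotation": [0, 0, 0], "grip": 255},
    {"delta_pos": [0, 0, 2.5], "rotation": [0, 0, 0], "grip": 255},
    {"delta_pos": [0, 0, 1], "rotation": [0, 0, 0], "grip": 255},
    {"delta_pos": [0, 0, 0], "rotation": [0, 0, 0], "grip": 255},
    {"delta_pos": [-1, 0, 0], "rotation": [0, 0, 0], "grip": 255},
    {"delta_pos": [-0.5, 0, 0], "rotation": [0, 0, 0], "grip": 255},
  ],
)

```text
time: 4.25
tcp_pos: [0.424, -0.0869, 0.0313]
tool_rot: [[-0.999, -0.039, 0.002], [-0.039, 0.999, -0.0], [-0.002, -0.0, -1.0]]
contact_force: [-0.8, 0.5, -0.6]
gripper_width: 0.007
gripper_force: 0.0
```

Request:
step_arm(
  plan=[
    {"delta_pos": [-0.5, 0, 0], "rotation": [0, 0, 0], "grip": 255},
    {"delta_pos": [-0.5, 0, 0], "rotation": [0, 0, 0], "grip": 255},
    {"delta_pos": [-0.4, 0, 0], "rotation": [0, 0, 0], "grip": 255},
    {"delta_pos": [-0.4, 0, 0], "rotation": [0, 0, 0], "grip": 255},
    {"delta_pos": [-0.4, 0, 0], "rotation": [0, 0, 0], "grip": 255},
    {"delta_pos": [-0.4, 0, 0], "rotation": [0, 0, 0], "grip": 255},
    {"delta_pos": [-0.4, 0, 0], "rotation": [0, 0, 0], "grip": 255},
    {"delta_pos": [-0.4, 0, 0], "rotation": [0, 0, 0], "grip": 255},
  ],
)

```text
time: 5.25
tcp_pos: [0.4566, -0.0857, 0.0305]
tool_rot: [[-0.999, -0.039, -0.0], [-0.039, 0.999, -0.0], [0.0, -0.0, -1.0]]
contact_force: [-0.4, 0.1, -0.4]
gripper_width: 0.008
gripper_force: 0.2
```

Run:
```python
from h import *
s=r.observe();print(np.round(s["tcp_pos"],4),np.round(s["contact_force"],2))
for c in("scene","side"):
  r.grab_frame(c)
  for t in["panel","panel_front","stop_face"]:
    for d in r.mark_of(c,t)[:3]: print(c,t,round(d["conf"],2),np.round(w(c,d["point"]),4))
```

```text
[ 0.4566 -0.0857  0.0305] [-0.41  0.11 -0.43]
scene panel 0.9 [ 0.5353 -0.0834  0.0221]
scene panel 0.68 [ 0.2743 -0.2325  0.003 ]
scene panel_front 0.94 [ 0.31   -0.1748  0.0086]
scene panel_front 0.72 [0.4595 0.1726 0.0093]
scene panel_front 0.56 [ 0.6064 -0.0801  0.0274]
scene stop_face 0.64 [ 0.6278 -0.0827  0.0344]
side panel 0.94 [ 0.2716 -0.2342 -0.0011]
side panel 0.88 [5.329e-01 1.691e-01 5.000e-04]
side panel 0.82 [ 0.5355 -0.0824  0.0242]
side panel_front 0.9 [ 0.3093 -0.1718  0.0108]
side panel_front 0.76 [ 0.6066 -0.0806  0.029 ]
side panel_front 0.66 [ 0.4458 -0.3971 -0.0021]
side stop_face 0.67 [ 0.6224 -0.0797  0.0316]
```

Request:
step_arm(
  plan=[
    {"delta_pos": [-0.2, 0, 0], "rotation": [0, 0, 0], "grip": 255},
    {"delta_pos": [-0.2, 0, 0], "rotation": [0, 0, 0], "grip": 255},
    {"delta_pos": [-0.2, 0, 0], "rotation": [0, 0, 0], "grip": 255},
    {"delta_pos": [-0.2, 0, 0], "rotation": [0, 0, 0], "grip": 255},
    {"delta_pos": [-0.2, 0, 0], "rotation": [0, 0, 0], "grip": 255},
    {"delta_pos": [-0.15, 0, 0], "rotation": [0, 0, 0], "grip": 255},
    {"delta_pos": [-0.1, 0, 0], "rotation": [0, 0, 0], "grip": 255},
  ],
)

```text
time: 6.52
tcp_pos: [0.469, -0.0852, 0.0305]
tool_rot: [[-0.999, -0.039, 0.0], [-0.039, 0.999, -0.0], [-0.0, -0.0, -1.0]]
contact_force: [-0.6, 0.2, -0.2]
gripper_width: 0.004
gripper_force: 0.5
```

Request:
step_arm(
  plan=[
    {"delta_pos": [-0.1, 0, 0], "rotation": [0, 0, 0], "grip": 255},
    {"delta_pos": [-0.1, 0, 0], "rotation": [0, 0, 0], "grip": 255},
    {"delta_pos": [-0.1, 0, 0], "rotation": [0, 0, 0], "grip": 255},
    {"delta_pos": [0, 0, 0], "rotation": [0, 0, 0], "grip": 255},
  ],
)

```text
time: 7.02
tcp_pos: [0.472, -0.0851, 0.0305]
tool_rot: [[-0.999, -0.039, 0.0], [-0.039, 0.999, -0.0], [-0.0, -0.0, -1.0]]
contact_force: [0.1, -0.9, -0.4]
gripper_width: 0.006
gripper_force: 0.0
```

Request:
step_arm(
  plan=[
    {"delta_pos": [-0.1, 0, 0], "rotation": [0, 0, 0], "grip": 255},
    {"delta_pos": [-0.1, 0, 0], "rotation": [0, 0, 0], "grip": 255},
  ],
)

```text
time: 7.28
tcp_pos: [0.4739, -0.085, 0.0305]
tool_rot: [[-0.999, -0.039, -0.0], [-0.039, 0.999, -0.0], [0.0, -0.0, -1.0]]
contact_force: [-0.5, 0.3, 0.9]
gripper_width: 0.004
gripper_force: 0.5
```

Request:
step_arm(
  plan=[
    {"delta_pos": [-0.1, 0, 0], "rotation": [0, 0, 0], "grip": 255},
  ],
)

```text
time: 7.4
tcp_pos: [0.4749, -0.085, 0.0305]
tool_rot: [[-0.999, -0.039, -0.0], [-0.039, 0.999, -0.0], [0.0, -0.0, -1.0]]
contact_force: [-0.5, 0.6, 1.4]
gripper_width: 0.009
gripper_force: 0.6
```

Request:
step_arm(
  plan=[
    {"delta_pos": [-0.1, 0, 0], "rotation": [0, 0, 0], "grip": 255},
  ],
)

```text
time: 7.52
tcp_pos: [0.475, -0.085, 0.0303]
tool_rot: [[-0.999, -0.039, -0.002], [-0.039, 0.999, 0.0], [0.002, 0.0, -1.0]]
contact_force: [-9.3, -0.1, 7.7]
gripper_width: 0.004
gripper_force: 4.7
```

Home: the reaction rose to about 9 N. I back off, rise, and go over the knob.

Request:
step_arm(
  plan=[
    {"delta_pos": [0, 0, 0], "rotation": [0, 0, 0], "grip": 255},
    {"delta_pos": [0, 0, 0], "rotation": [0, 0, 0], "grip": 255},
    {"delta_pos": [1.5, 0, 0], "rotation": [0, 0, 0], "grip": 255},
    {"delta_pos": [0, 0, -6], "rotation": [0, 0, 0], "grip": 255},
    {"delta_pos": [0, 0, -6], "rotation": [0, 0, 0], "grip": 255},
    {"delta_pos": [0, 0, -6], "rotation": [0, 0, 0], "grip": 255},
    {"delta_pos": [-6, 0, -4], "rotation": [0, 0, 0], "grip": 255},
    {"delta_pos": [-6, 0, 0], "rotation": [0, 0, 0], "grip": 255},
  ],
)

```text
time: 8.52
tcp_pos: [0.575, -0.0809, 0.249]
tool_rot: [[-0.999, -0.039, 0.007], [-0.039, 0.999, 0.002], [-0.007, 0.001, -1.0]]
contact_force: [-0.2, -0.1, -0.0]
gripper_width: 0.006
gripper_force: 0.0
```

Request:
step_arm(
  plan=[
    {"delta_pos": [-2, 0, 0], "rotation": [0, 0, 0], "grip": 255},
    {"delta_pos": [0, 0, 0], "rotation": [0, 0, 0], "grip": 255},
  ],
)

```text
time: 8.78
tcp_pos: [0.5928, -0.0805, 0.2443]
tool_rot: [[-0.999, -0.039, -0.001], [-0.039, 0.999, -0.001], [0.001, -0.001, -1.0]]
contact_force: [-0.4, -0.8, -0.2]
gripper_width: 0.006
gripper_force: 0.0
```

Run:
```python
from h import *
s=r.observe();print(np.round(s["joint_positions"],1),np.round(s["tcp_pos"],4),np.round(s["torque"],3))
im=r.grab_frame("wrist"); cv2.imwrite("pics/w2.png",im)
for t in["panel","panel_front","stop_face","knob_grip","screw"]:
    for d in r.mark_of("wrist",t)[:2]: print(t,round(d["conf"],2),np.round(w("wrist",d["point"]),4))
```

```text
[-19.   21.3  30.9  94.7 -11.6  67.3 107. ] [ 0.5928 -0.0805  0.2443] [-0.011  0.011 -0.034]
panel 0.93 [0.5294 0.1672 0.0009]
panel 0.77 [ 0.5501 -0.0838  0.0234]
panel_front 0.77 [ 0.6208 -0.0828  0.0346]
panel_front 0.67 [0.46   0.1723 0.0099]
stop_face 0.9 [ 0.6224 -0.0806  0.0347]
knob_grip 0.57 [ 0.571  -0.0845  0.1283]
screw 0.73 [ 0.5746 -0.0782  0.0892]
```

View pics/w2.png

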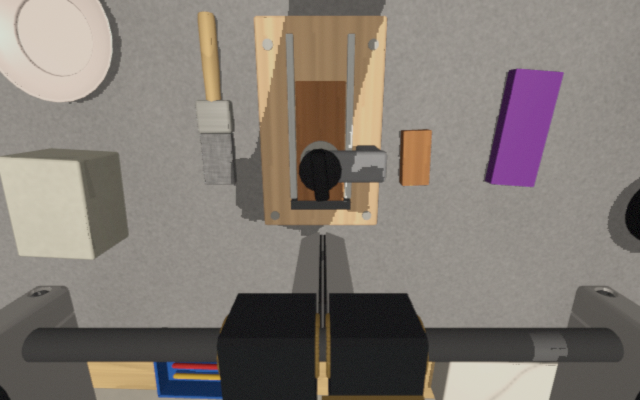

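The panel is butted at the stop (row 203) and the knob is at about (320,172). I brighten that area to read the bar's angle.

Run:
```python
from h import *
im=cv2.imread("pics/w2.png")[135:220,275:375]
im=(255*(im/255.)**0.45).astype(np.uint8)
cv2.imwrite("pics/w2c.png",cv2.resize(im,(700,595),interpolation=cv2.INTER_CUBIC))
```

```text
(no output)
```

View pics/w2c.png

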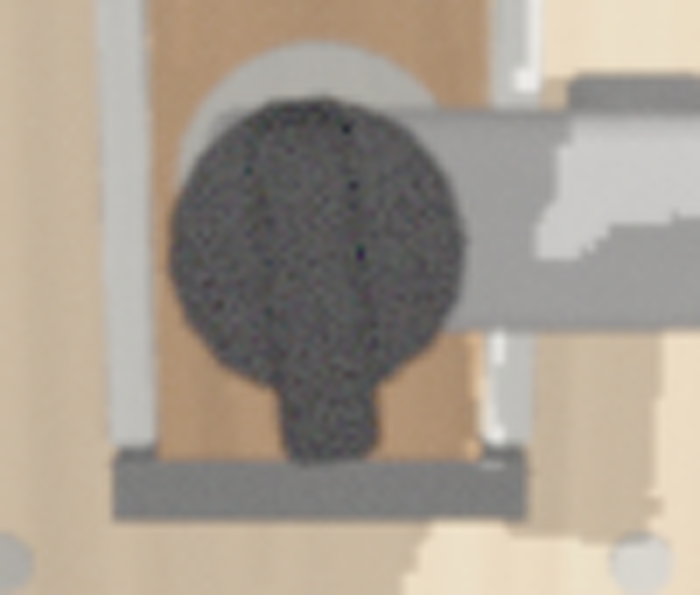

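Run:
```python
from h import *
f=lambda u,v,z:ray("wrist",275+u/7,135+v/7,z)
a,b=f(298,105,.135),f(333,462,.135);d=b-a
print(a,b,(a+b)/2,np.linalg.norm(d),np.degrees(np.arctan2(d[1],d[0])))
for p,q in [((250,160),(290,440)),((348,130),(378,430))]:
    d=f(*q,.135)-f(*p,.135);print(np.degrees(np.arctan2(d[1],d[0])))
print("disc",f(318,245,.107))
c=(a+b)/2; s=r.observe(); R=np.array(s["tool_rot"]);print(R.T@(c-s["tcp_pos"]))
```

```text
[ 0.54797765 -0.08563526  0.135     ] [ 0.59571214 -0.07931976  0.135     ] [ 0.57184489 -0.08247751  0.135     ] 0.048150462272683395 7.536737098350559
9.683329951975473
7.98516833072322
disc [ 0.57169201 -0.08234312  0.107     ]
[ 0.02052219 -0.0012497   0.11055276]
```

Request:
step_arm(
  grip_force=20,
  plan=[
    {"delta_pos": [2.05, -0.15, 0], "rotation": [0, 0, 0], "grip": 0},
    {"delta_pos": [0, 0, 0], "rotation": [0, 0, -6], "grip": 0},
    {"delta_pos": [0, 0, 0], "rotation": [0, 0, 0], "grip": 0},
    {"delta_pos": [0, 0, 3], "rotation": [0, 0, 0], "grip": 0},
    {"delta_pos": [0, 0, 2], "rotation": [0, 0, 0], "grip": 0},
  ],
)

```text
time: 9.7
tcp_pos: [0.5721, -0.0826, 0.1943]
tool_rot: [[-0.99, -0.14, -0.0], [-0.14, 0.99, 0.0], [0.0, 0.0, -1.0]]
contact_force: [0.4, 0.2, -0.4]
gripper_width: 0.499
gripper_force: 0.0
```

Request:
step_arm(
  plan=[
    {"delta_pos": [0, 0, 2], "rotation": [0, 0, 0], "grip": 0},
    {"delta_pos": [0, 0, 2], "rotation": [0, 0, 0], "grip": 0},
    {"delta_pos": [0, 0, 2], "rotation": [0, 0, 0], "grip": 0},
    {"delta_pos": [0, 0, 1.5], "rotation": [0, 0, 0], "grip": 0},
    {"delta_pos": [0, 0, 0.8], "rotation": [0, 0, 0], "grip": 0},
    {"delta_pos": [0, 0, 0], "rotation": [0, 0, 0], "grip": 160},
    {"delta_pos": [0, 0, 0], "rotation": [0, 0, 0], "grip": 190},
  ],
)

```text
time: 10.58
tcp_pos: [0.5727, -0.0828, 0.1128]
tool_rot: [[-0.99, -0.143, 0.001], [-0.143, 0.99, -0.0], [-0.001, -0.0, -1.0]]
contact_force: [-0.1, 0.5, -0.1]
gripper_width: 0.82
gripper_force: 0.0
```

Request:
step_arm(
  plan=[
    {"delta_pos": [0, 0, 0], "rotation": [0, 0, 0], "grip": 255},
    {"delta_pos": [0, 0, 0], "rotation": [0, 0, 0], "grip": 255},
    {"delta_pos": [0, 0, 0], "rotation": [0, 0, 0], "grip": 255},
    {"delta_pos": [0, 0, 0], "rotation": [0, 0, 0], "grip": 255},
    {"delta_pos": [0, 0, 0], "rotation": [0, 0, 0], "grip": 255},
    {"delta_pos": [0, 0, 0], "rotation": [0, 0, 0], "grip": 255},
  ],
)

```text
time: 11.32
tcp_pos: [0.5724, -0.0827, 0.1121]
tool_rot: [[-0.99, -0.143, -0.0], [-0.143, 0.99, -0.0], [0.0, -0.0, -1.0]]
contact_force: [0.1, 0.2, -0.1]
gripper_width: 0.188
gripper_force: 0.0
```

```bash
cat > st.py <<'E'
from h import *
s=r.observe();R=np.array(s["tool_rot"])
print(s["time"],"tcp",np.round(s["tcp_pos"],4),"h",round(np.degrees(np.arctan2(R[1,0],R[0,0]))%360,2),"F",np.round(s["contact_force"],1),"Ftool",np.round(R.T@s["contact_force"],1),"M",np.round(s["torque"],3),"j7",round(s["joint_positions"][6],1),"w",round(s["gripper_width"],3),s["gripper_force"])
E
python3 st.py
```

```text
11.325 tcp [ 0.5724 -0.0827  0.1121] h 188.23 F [ 0.1  0.2 -0.1] Ftool [-0.1  0.2  0.1] M [ 0.037 -0.017  0.03 ] j7 116.7 w 0.188 0.0
```

Request:
step_arm(
  plan=[
    {"delta_pos": [0, 0, 0], "rotation": [0, 0, 0], "grip": 255},
    {"delta_pos": [0, 0, 0], "rotation": [0, 0, 0], "grip": 255},
    {"delta_pos": [0, 0, 0], "rotation": [0, 0, 0], "grip": 255},
  ],
)

```text
time: 11.7
tcp_pos: [0.5725, -0.084, 0.1123]
tool_rot: [[-0.99, -0.142, 0.001], [-0.142, 0.99, -0.002], [-0.0, -0.002, -1.0]]
contact_force: [1.4, -6.3, -0.8]
gripper_width: 0.147
gripper_force: 20.0
```

```bash
python3 st.py
```

```text
11.7 tcp [ 0.5725 -0.084   0.1123] h 188.17 F [ 1.4 -6.3 -0.8] Ftool [-0.5 -6.4  0.8] M [-1.448 -0.283  0.039] j7 116.7 w 0.147 19.98469591140747
```

Gripped (13.8 mm). I re-centre by -1.3 mm in y, grip firmly, and turn in steps while reading the moment.

Request:
step_arm(
  grip_force=50,
  plan=[
    {"delta_pos": [0, -0.13, 0], "rotation": [0, 0, 0], "grip": 255},
    {"delta_pos": [0, 0, 0], "rotation": [0, 0, 0], "grip": 255},
  ],
)

```text
time: 11.95
tcp_pos: [0.5726, -0.084, 0.1122]
tool_rot: [[-0.99, -0.143, 0.0], [-0.143, 0.99, -0.0], [-0.0, -0.0, -1.0]]
contact_force: [-1.2, -1.5, 1.7]
gripper_width: 0.148
gripper_force: 50.0
```

```bash
python3 st.py
```

```text
11.95 tcp [ 0.5726 -0.084   0.1122] h 188.22 F [-1.2 -1.5  1.7] Ftool [ 1.4 -1.3 -1.7] M [-0.21   0.14  -0.038] j7 116.8 w 0.148 49.99079346656799
```

Request:
step_arm(
  plan=[
    {"delta_pos": [0, 0, 0.01], "rotation": [0, 0, 5], "grip": 255},
    {"delta_pos": [0, 0, 0.01], "rotation": [0, 0, 5], "grip": 255},
    {"delta_pos": [0, 0, 0.01], "rotation": [0, 0, 5], "grip": 255},
  ],
)

```text
time: 12.32
tcp_pos: [0.5726, -0.0836, 0.1119]
tool_rot: [[-0.993, 0.12, -0.0], [0.12, 0.993, 0.0], [0.0, 0.0, -1.0]]
contact_force: [-0.3, 1.5, 1.7]
gripper_width: 0.145
gripper_force: 50.0
```

```bash
python3 st.py
```

```text
12.325 tcp [ 0.5726 -0.0836  0.1119] h 173.09 F [-0.3  1.5  1.7] Ftool [ 0.5  1.4 -1.7] M [0.365 0.14  0.032] j7 103.6 w 0.145 49.992082715034485
```

Request:
step_arm(
  plan=[
    {"delta_pos": [0, 0, 0.01], "rotation": [0, 0, 5], "grip": 255},
    {"delta_pos": [0, 0, 0.01], "rotation": [0, 0, 5], "grip": 255},
    {"delta_pos": [0, 0, 0.01], "rotation": [0, 0, 5], "grip": 255},
  ],
)

```text
time: 12.7
tcp_pos: [0.5727, -0.0832, 0.1116]
tool_rot: [[-0.928, 0.373, 0.0], [0.373, 0.928, 0.001], [0.0, 0.001, -1.0]]
contact_force: [0.2, 2.8, 0.8]
gripper_width: 0.142
gripper_force: 50.0
```

```bash
python3 st.py
```

```text
12.7 tcp [ 0.5727 -0.0832  0.1116] h 158.11 F [0.2 2.8 0.8] Ftool [ 0.9  2.6 -0.8] M [ 0.87  -0.112  0.04 ] j7 90.6 w 0.142 49.99403357505798
```

Request:
step_arm(
  plan=[
    {"delta_pos": [0, 0, 0.01], "rotation": [0, 0, 5], "grip": 255},
    {"delta_pos": [0, 0, 0.01], "rotation": [0, 0, 5], "grip": 255},
    {"delta_pos": [0, 0, 0.01], "rotation": [0, 0, 5], "grip": 255},
  ],
)

```text
time: 13.08
tcp_pos: [0.5729, -0.0827, 0.1113]
tool_rot: [[-0.8, 0.6, 0.0], [0.6, 0.8, 0.001], [0.0, 0.001, -1.0]]
contact_force: [1.9, 4.8, -0.6]
gripper_width: 0.147
gripper_force: 50.0
```

```bash
python3 st.py
```

```text
13.075 tcp [ 0.5729 -0.0827  0.1113] h 143.13 F [ 1.9  4.8 -0.6] Ftool [1.4 5.  0.6] M [ 1.259 -0.51   0.023] j7 77.7 w 0.147 49.99602019786835
```

Request:
step_arm(
  plan=[
    {"delta_pos": [0, 0, 0.01], "rotation": [0, 0, 5], "grip": 255},
    {"delta_pos": [0, 0, 0.01], "rotation": [0, 0, 5], "grip": 255},
    {"delta_pos": [0, 0, 0.01], "rotation": [0, 0, 5], "grip": 255},
  ],
)

```text
time: 13.45
tcp_pos: [0.5733, -0.0824, 0.1112]
tool_rot: [[-0.618, 0.786, 0.001], [0.786, 0.618, 0.002], [0.001, 0.002, -1.0]]
contact_force: [2.7, 6.8, 3.4]
gripper_width: 0.144
gripper_force: 50.0
```

```bash
python3 st.py
```

```text
13.45 tcp [ 0.5733 -0.0824  0.1112] h 128.15 F [2.7 6.8 3.4] Ftool [ 3.7  6.4 -3.4] M [ 1.53  -0.618  0.189] j7 64.8 w 0.144 50.022563338279724
```

Request:
step_arm(
  plan=[
    {"delta_pos": [0, 0, 0.01], "rotation": [0, 0, 5], "grip": 255},
    {"delta_pos": [0, 0, 0.01], "rotation": [0, 0, 5], "grip": 255},
    {"delta_pos": [0, 0, 0.01], "rotation": [0, 0, 5], "grip": 255},
  ],
)

```text
time: 13.82
tcp_pos: [0.5737, -0.0822, 0.1111]
tool_rot: [[-0.394, 0.919, 0.002], [0.919, 0.394, 0.002], [0.001, 0.002, -1.0]]
contact_force: [3.5, 7.1, 5.0]
gripper_width: 0.149
gripper_force: 50.1
```

```bash
python3 st.py
```

```text
13.825 tcp [ 0.5737 -0.0822  0.1111] h 113.18 F [3.5 7.1 5. ] Ftool [ 5.1  6.  -5. ] M [ 1.721 -0.92   0.383] j7 52.1 w 0.149 50.082489252090454
```

The resistance jumped, crossing 0.2 N m at a heading of about 127.5°. Touch was at about 138–142°. I aim for a final heading of about 46°.

Request:
step_arm(
  plan=[
    {"delta_pos": [0.08, 0.08, 0.01], "rotation": [0, 0, 5], "grip": 255},
    {"delta_pos": [0, 0, 0.01], "rotation": [0, 0, 5], "grip": 255},
    {"delta_pos": [0, 0, 0.01], "rotation": [0, 0, 5], "grip": 255},
    {"delta_pos": [0, 0, 0.01], "rotation": [0, 0, 5], "grip": 255},
  ],
)

```text
time: 14.32
tcp_pos: [0.5743, -0.082, 0.1108]
tool_rot: [[-0.055, 0.998, 0.002], [0.998, 0.055, 0.0], [0.0, 0.002, -1.0]]
contact_force: [5.5, 2.5, 1.8]
gripper_width: 0.145
gripper_force: 50.1
```

```bash
python3 st.py
```

```text
14.325 tcp [ 0.5743 -0.082   0.1108] h 93.15 F [5.5 2.5 1.8] Ftool [ 2.2  5.6 -1.8] M [ 0.618 -1.432  0.411] j7 35.1 w 0.145 50.0977349281311
```

Request:
step_arm(
  plan=[
    {"delta_pos": [0, 0, 0.01], "rotation": [0, 0, 5], "grip": 255},
    {"delta_pos": [0, 0, 0.01], "rotation": [0, 0, 5], "grip": 255},
    {"delta_pos": [0, 0, 0.01], "rotation": [0, 0, 5], "grip": 255},
    {"delta_pos": [0, 0, 0.01], "rotation": [0, 0, 5], "grip": 255},
  ],
)

```text
time: 14.82
tcp_pos: [0.5749, -0.0821, 0.1105]
tool_rot: [[0.29, 0.957, 0.003], [0.957, -0.29, 0.0], [0.001, 0.003, -1.0]]
contact_force: [10.1, 1.5, -0.3]
gripper_width: 0.143
gripper_force: 50.1
```

```bash
python3 st.py
```

```text
14.825 tcp [ 0.5749 -0.0821  0.1105] h 73.17 F [10.1  1.5 -0.3] Ftool [4.3 9.2 0.4] M [ 0.268 -2.417  0.472] j7 18.3 w 0.143 50.123600363731384
```

Request:
step_arm(
  plan=[
    {"delta_pos": [0.08, 0.15, 0.01], "rotation": [0, 0, 5], "grip": 255},
    {"delta_pos": [0, 0, 0.01], "rotation": [0, 0, 5], "grip": 255},
    {"delta_pos": [0, 0, 0.01], "rotation": [0, 0, 5], "grip": 255},
    {"delta_pos": [0, 0, 0.01], "rotation": [0, 0, 5], "grip": 255},
    {"delta_pos": [0, 0, 0.01], "rotation": [0, 0, 5], "grip": 255},
    {"delta_pos": [0, 0, 0.005], "rotation": [0, 0, 2], "grip": 255},
  ],
)

```text
time: 15.58
tcp_pos: [0.5758, -0.0825, 0.1098]
tool_rot: [[0.692, 0.722, 0.002], [0.722, -0.692, -0.001], [0.001, 0.002, -1.0]]
contact_force: [4.7, -0.8, 4.7]
gripper_width: 0.143
gripper_force: 50.1
```

```bash
python3 st.py
```

```text
15.575 tcp [ 0.5758 -0.0825  0.1098] h 46.21 F [ 4.7 -0.8  4.7] Ftool [ 2.7  3.9 -4.7] M [-0.333 -1.126  0.487] j7 -4.4 w 0.143 50.146368741989136
```

Request:
step_arm(
  plan=[
    {"delta_pos": [0, 0, 0], "rotation": [0, 0, 0], "grip": 150},
    {"delta_pos": [0, 0, 0], "rotation": [0, 0, 0], "grip": 100},
    {"delta_pos": [0, 0, 0], "rotation": [0, 0, 0], "grip": 100},
    {"delta_pos": [0, 0, 0], "rotation": [0, 0, 0], "grip": 100},
    {"delta_pos": [0, 0, 0], "rotation": [0, 0, 0], "grip": 100},
    {"delta_pos": [0, 0, -1], "rotation": [0, 0, 0], "grip": 100},
    {"delta_pos": [0, 0, -3], "rotation": [0, 0, 0], "grip": 100},
    {"delta_pos": [0, 0, -5], "rotation": [0, 0, 0], "grip": 100},
  ],
)

```text
time: 16.58
tcp_pos: [0.574, -0.0826, 0.2001]
tool_rot: [[0.692, 0.722, -0.002], [0.722, -0.692, -0.0], [-0.002, -0.001, -1.0]]
contact_force: [0.7, 0.9, -0.0]
gripper_width: 0.606
gripper_force: 0.0
```

Request:
step_arm(
  plan=[
    {"delta_pos": [-3, 0, -4], "rotation": [0, 0, 0], "grip": 100},
    {"delta_pos": [0, 0, -4], "rotation": [0, 0, 0], "grip": 100},
    {"delta_pos": [0, 0, 0], "rotation": [0, 0, 0], "grip": 100},
    {"delta_pos": [0, 0, 0], "rotation": [0, 0, 0], "grip": 100},
  ],
)

```text
time: 17.08
tcp_pos: [0.5537, -0.104, 0.2791]
tool_rot: [[0.692, 0.722, -0.0], [0.722, -0.692, 0.0], [0.0, -0.0, -1.0]]
contact_force: [0.2, -0.5, -0.7]
gripper_width: 0.612
gripper_force: 0.0
```

Run:
```python
from h import *
exec(open("st.py").read())
im=r.grab_frame("wrist"); im=(255*(im/255.)**0.5).astype(np.uint8); cv2.imwrite("pics/w3.png",im)
for t in["panel_front","stop_face","knob_grip"]:
    for d in r.mark_of("wrist",t)[:2]: print(t,round(d["conf"],2),np.round(w("wrist",d["point"]),4))
```

```text
17.075 tcp [ 0.5537 -0.104   0.2791] h 46.24 F [ 0.2 -0.5 -0.7] Ftool [-0.2  0.5  0.7] M [-0.06   0.075  0.032] j7 -12.2 w 0.612 0.0
panel_front 0.89 [0.4586 0.171  0.0094]
panel_front 0.78 [ 0.6227 -0.0798  0.0331]
stop_face 0.57 [ 0.626  -0.0815  0.0321]
stop_face 0.15 [ 0.5727 -0.0814 -0.0038]
knob_grip 0.97 [ 0.5689 -0.0868  0.1249]
```

View pics/w3.png

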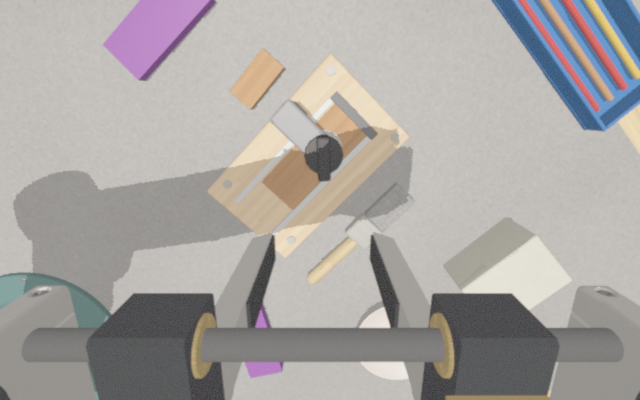

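The panel is butted at the stop (about (355,112)). The knob bar at (323,157) lies along the tool's x axis, so it stayed where I left it, and the robot is clear. Handing in.

```bash
python3 -c "
from bench import r
print(r.hand_in())"
```

```text
the job is handed in; nothing more can be done
None
```

The box side is home against the end stop, the knob is about a quarter turn past the jump (~81° by heading) and released, and the job is handed in; no verdict came back, and I could only infer the clamp force (about 45–47 N).

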